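# Set the specimen clamp: bottom the screw, back off an eighth turn

### The job

On the clamp that holds the pale coated block, turn the orange thumbscrew clockwise until it bottoms, then back it off an eighth of a turn (45 degrees), so that its white pointer line stands at the green mark, and let go. Leave the clamp with the black thumbscrew and the things standing about as they are.

Things in the scene. Friction and masses are not known exactly. Their poses are not given: they have to be found in the camera images.
- orange_screw (a joint): angle of the orange thumbscrew, rad: 0 = bottomed on a firm stop, growing as it is backed off counter-clockwise seen from above; 0.785 is an eighth of a turn. It starts 1.2 to 1.45 open, so one grasp does the whole job. It turns stiffly (0.06 N m) about a vertical axis, stays where left, neither rises nor sinks. Pointer at the dial's red mark: bottomed; at the green mark: 0.785.
- orange_screw_grip (a point): on the orange thumbscrew's axis, half-way up its grip bar, 124 mm above the bench; turns with the screw. Bar: 44 mm long along the point's x, 14 mm thick along its y, 28 mm tall; grip it across its thickness from above. White pointer line on top at its -x end. A collar (30 mm diameter) begins 13 mm below the point, the white dial 22 mm below.
- block_clamp: the clamp that carries the orange thumbscrew, fixed to the bench, 112 x 76 mm base; origin on the screw's axis at bench height, -x its open front. It holds a pale upright block 19 x 20 x 44 mm under the screw. Its white dial (58 mm diameter) tops out at 102 mm, with nothing but the screw above.
- black_screw_pointer (a point): pointer end of the black thumbscrew, on top of its bar, 20 mm from its axis towards the point's -x, 138 mm above the bench. It belongs to the second clamp of the same form, fixed to the bench, which holds a dark ring-shaped sleeve; this screw is already set and must not be turned.
- jar: bystander: glass sample jar with a white cap, 36 mm across, 67 mm tall, standing loose between the clamps; origin at the centre of its underside.
- dish: bystander: open glass dish, 60 mm across, 13 mm tall, loose on the bench; origin at the centre of its underside.

How it is judged:
By the outcome, as a careful person would: the job done as asked, in the order asked, and still so for the second after the job is handed in, with the robot touching nothing.
It also fails if it takes over 32 s, if anything falls off the work surface, if the arm or the gripper's body presses on something with over 40 N, if the wrist force passes 120 N, or if a joint passes its speed limit or range.

### The arm

A 7-joint arm with a two-finger parallel gripper is mounted at the origin on a cart in front of the work surface, level with it; the furniture and walls round the work are solid. World frame = base frame: x ahead of the robot, y to its left, z up, the work surface at z = 0. Lengths are in m, angles in rad, forces in N, time in s.
With the tool pointing down it reaches from about 0.425 to 0.875 m from the base axis. Payload 8.4 kg.
Tool frame: the origin (TCP) lies between the finger pads; the fingertips stand 22 mm ahead of it and the grasp point (between the pads) lies 3 mm ahead of it; z points along the fingers, x is the direction in which the jaws open and shut, and the axes are right-handed (so a half turn about z gives the same grasp; the last joint's range is limited). The gripper opens to 85 mm and grips with 20 to 120 N. Pads are 22 mm wide; open, the fingers measure 114 mm over their backs; the gripper's body (76 mm by 85 mm) begins 54 mm behind the grasp point. The pads swing forward as they close: fully open they stand 13 mm farther back than shut.
Start: joints at [1.016, 0.333, 0.04, 1.465, -0.013, 1.343, -0.059], TCP at [0.286, -0.584, 0.253] pointing down, gripper open.
Joint ranges: [-2.58, 2.58], [-0.38, 2.09], [-1.3, 1.39], [0.25, 2.4], [-1.5, 4.64], [0.08, 2.09], [-2.65, 2.65]. Speed limits (rad/s): [2.22, 2.22, 2.79, 2.79, 3.14, 3.14, 3.14].

### API

Orientations are given as a unit quaternion [w, x, y, z].
In Python, from rig import * gives the robot as it stands. The module is installed in compiled form; this text tells all that it offers.
- The arm moves only by the tool step_arm, never from a script. Its argument "rows" is a list of rows, each a list of 3 entries, a list of its own where there are three numbers: the shift along the world's x, y, z in mm, then the turn, a rotation vector about the world's x, y, z in rad, then the closure, from -1 (fully open) to 1 (shut), so that 0 is half open. In form: [[[dx, dy, dz], [wx, wy, wz], jaw], ...]. A call has exactly 10 rows; each row is the pose to reach, as a shift and turn from the pose measured when the call began; what a row does not reach only later rows make up. A row lasts 1/12 s, in which the tool goes at most 41.7 mm and 7.16 degrees, less where a joint would pass 70% of its speed; a pose out of reach is approached as far as the arm can. A call with a gripper value outside its range is refused whole. The fingers move at their own pace and stop on an object; "squeeze" is the grip in N (left out, the last holds). Time passes only in rows, so rows that repeat a pose let the fingers close, or fill a call up. It gives the time, the measured TCP pose, the force and the opening at its end, in the units of the state.
- state(): the state, without advancing time (a new reading comes with each control period).
- camera(name): name is "scene" or "side" or "wrist"; returns the picture (420x560x3 uint8, red, green, blue); there is no depth.
- camera_params(name): a dict with "fx", "fy", "cx", "cy" (pixels), "R" (3x3) and "t" (3): a world point X has camera coordinates R X + t. Camera axes: x right, y down, z forward; pixel columns grow to the right and rows downward; lengths in m; the calibration is good to about 2 mm. The wrist camera is an equidistant fisheye: a pixel r from the principal point sees the ray r / f radians off the axis. A picture is of the moment at which its call begins: read the wrist's pose just before it. camera_params takes no time and is no camera call; for the wrist camera it gives the pose at the moment of the call.
- job_done(): hands the job in, once; it reports no verdict.
Trained networks look in the newest picture that a camera, given by its name, has taken for a name from the list of things; names that differ only in an ending like _2 or _b are one class to them, and where a whole thing is asked for, a point or a joint stands for the part that bears it (a point fixed in the world has none). Each returns a list of dicts, best first, with "confidence" (0 to 1); they miss things now and then, are a little off and sometimes report something else, mostly with a low value. They report only what shows in the picture. A call takes as long as a camera call.
- look_for(camera, query): "box" ([left, top, right, bottom] in pixels, round what is visible of it).
- tip_of(camera, query): "position" ([column, row] in pixels: a listed point, or the origin of a listed thing).
The state is a dict: "time": time; "joint_positions": joint angles; "qd": joint speeds; "joint_torque": joint torques, N m; "ee_pos": TCP position; "ee_rot": TCP orientation; "contact_force": force on the tool from outside, world axes, zero at the start; "moment": the same for the moment, N m; "width": opening from 0.0 (shut) to 1.0 (fully open).
Only numpy, scipy, OpenCV 4.12 (cv2) and the standard library are available. Lean on these libraries where they do the work, as an engineer would, in place of code of your own. Each camera call takes 0.05 s, during which the arm holds its last target. There are 200 camera calls.

## Working session

There is one attempt and no reset: what is moved stays moved. The work goes in short steps, Python scripts to look and compute and a tool call to move; the robot and the scene stay as the last step left them, time stands still between calls to the robot, and variables do not carry over. Pictures are saved under pics/ and viewed, about 8 in all and at most 12, crops included, and the job is handed in when it is done.

Besides the shell and the picture viewer there is one more tool, called after "Request:" as name(argument=value, ...), one argument or row to a line, values as JSON. step_arm: Moves the arm, as the interface text tells. Its arguments: {"type":"object","properties":{"rows":{"type":"array","items":{"type":"array"}},"squeeze":{"type":"number"}},"required":["rows"]}

```bash
mkdir -p pics; cat > h.py <<'E'
from rig import *
import numpy as np, cv2
def ray(cam,px,P=None):
    P=P or camera_params(cam); R=np.array(P["R"]);t=np.array(P["t"])
    a=(px[0]-P["cx"])/P["fx"]; b=(px[1]-P["cy"])/P["fy"]
    if cam=="wrist":
        r=np.hypot(a,b); s=np.sin(r)/r if r>1e-9 else 1; d=np.array([a*s,b*s,np.cos(r)])
    else: d=np.array([a,b,1.])
    return -R.T@t, R.T@d
def at_z(cam,px,z,P=None):
    o,d=ray(cam,px,P); return o+d*(z-o[2])/d[2]
def proj(cam,X,P=None):
    P=P or camera_params(cam); c=np.array(P["R"])@np.array(X)+np.array(P["t"])
    if cam=="wrist":
        r=np.arctan2(np.hypot(c[0],c[1]),c[2]);n=np.hypot(c[0],c[1])+1e-12
        return np.array([P["cx"]+P["fx"]*r*c[0]/n,P["cy"]+P["fy"]*r*c[1]/n])
    return np.array([P["cx"]+P["fx"]*c[0]/c[2],P["cy"]+P["fy"]*c[1]/c[2]])
E
python3 - <<'E'
from h import *
s=state(); print(s)
np.set_printoptions(precision=4,suppress=True)
ims=[]
for c in("scene","side"):
    im=camera(c); ims.append(im)
    for q,z in(("orange_screw_grip",.124),("block_clamp",0),("black_screw_pointer",.138),("jar",0),("dish",0)):
        for r in tip_of(c,q)[:2]: print(c,q,np.round(r["position"]),round(r["confidence"],2),at_z(c,r["position"],z))
    cv2.imwrite(f"pics/{c}.png",im[:,:,::-1])
im=camera("wrist")
cv2.imwrite("pics/wrist.png",im[:,:,::-1])
E
```

```text
{'time': 0.0, 'joint_positions': array([ 1.01579139,  0.33393155,  0.03988583,  1.46628157, -0.01340617,
        1.34328084, -0.05850019]), 'qd': array([-0.00084145, -0.00062088,  0.00146792,  0.0004639 , -0.00102125,
        0.00040686, -0.00096321]), 'joint_torque': array([ 2.98972172e-04, -6.58553624e+01,  1.36511441e+00, -4.05565560e+01,
        1.66229345e-02,  1.23629309e-02,  5.38828374e-05]), 'ee_pos': array([ 0.28590765, -0.5832774 ,  0.25240301]), 'ee_rot': array([-3.85015616e-04,  8.48574402e-01, -5.29075434e-01, -7.21241214e-04]), 'contact_force': array([ 1.44209917,  0.72736613, -0.06545207]), 'moment': array([ 0.05507535, -0.01485308,  0.05762199]), 'width': 1.0013536623645243}
scene orange_screw_grip [295. 161.] 0.67 [ 0.6187 -0.1351  0.124 ]
scene block_clamp [294. 200.] 0.94 [ 0.6184 -0.132   0.    ]
scene black_screw_pointer [215. 251.] 0.67 [0.5442 0.3293 0.138 ]
scene jar [269. 248.] 0.89 [0.5576 0.1025 0.    ]
scene dish [327. 276.] 0.85 [0.3839 0.1295 0.    ]
side orange_screw_grip [236. 165.] 0.65 [ 0.6039 -0.1474  0.124 ]
side block_clamp [238. 213.] 0.76 [ 0.6067 -0.1339  0.    ]
side black_screw_pointer [264. 255.] 0.95 [0.5476 0.3272 0.138 ]
side black_screw_pointer [234. 215.] 0.5 [0.5972 0.1801 0.138 ]
side jar [261. 260.] 0.7 [0.5537 0.1024 0.    ]
side dish [342. 262.] 0.65 [0.39   0.1255 0.    ]
```

View pics/scene.png

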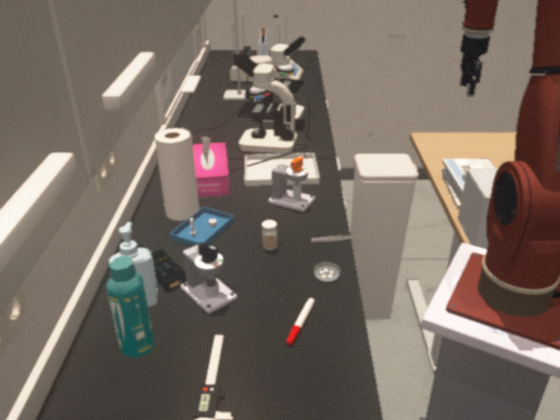

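View pics/side.png

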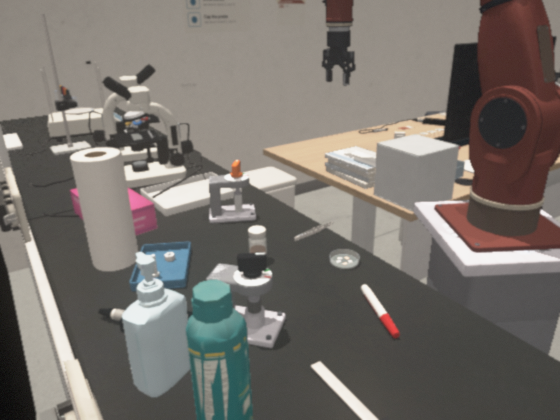

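The scene view shows the orange screw at about (297,163), the black one at (208,255), the jar at (270,235) and the dish at (327,272). The side view shows orange at (236,168) and black at (253,263). A white box also stands near the bench edge, so I'll triangulate that box and the screw.

```bash
python3 - <<'E'
from h import *
np.set_printoptions(precision=3,suppress=True)
def tri(p,q):
    (o1,d1),(o2,d2)=ray("scene",p),ray("side",q)
    A=np.stack([d1,-d2],1); s=np.linalg.lstsq(A,o2-o1,rcond=None)[0]
    a,b=o1+d1*s[0],o2+d2*s[1]; return (a+b)/2,np.linalg.norm(a-b)
print("grip",tri((295,161),(236,165)))
for p,q in [((385,165),(418,155)),((360,176),(376,170)),((416,176),(428,185)),((413,157),(462,148))]: print(tri(p,q))
print("scene cam",ray("scene",(280,210))[0],ray("side",(280,210))[0])
for c in("scene","side"): print([at_z(c,p,0) for p in ([(318,60),(345,150)] if c=="scene" else [(230,150),(190,190)])])
E
```

```text
grip (array([ 0.604, -0.109,  0.137]), np.float64(0.002288628199216529))
(array([0.271, 0.123, 0.262]), np.float64(0.08489211222296156))
(array([0.335, 0.089, 0.215]), np.float64(0.06784786766861474))
(array([0.226, 0.063, 0.2  ]), np.float64(0.12386285025835826))
(array([0.209, 0.156, 0.294]), np.float64(0.10824122534694777))
scene cam [-0.021  1.008  0.764] [0.55  0.92  0.474]
[array([ 1.218, -1.444,  0.   ]), array([ 0.636, -0.514,  0.   ])]
[array([ 0.652, -0.702,  0.   ]), array([ 0.749, -0.311, -0.   ])]
```

View pics/wrist.png

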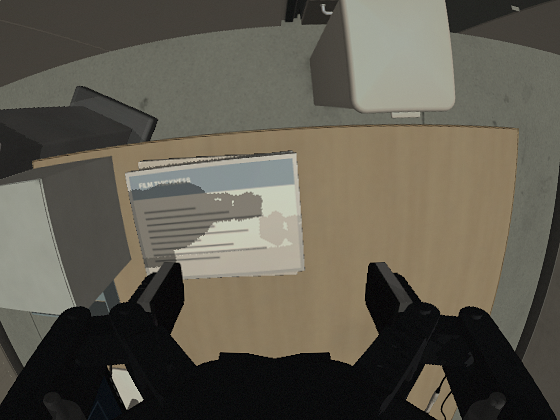

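The wrist view shows the white box at the top right, top face about (355..452, ..105), and a separate grey box at the left, (0..130,160..310). I need heights for both before crossing between them.

```bash
python3 - <<'E'
from h import *
np.set_printoptions(precision=3,suppress=True)
def tri(c1,p,c2,q):
    (o1,d1),(o2,d2)=ray(c1,p),ray(c2,q)
    A=np.stack([d1,-d2],1); s=np.linalg.lstsq(A,o2-o1,rcond=None)[0]
    a,b=o1+d1*s[0],o2+d2*s[1]; return (a+b)/2,np.linalg.norm(a-b)
S=[(355,157),(411,156),(416,178),(360,181)]; W=[(355,105),(452,105),(445,3),(347,3)]
for k in range(4): print("white",k,[tri("scene",S[i],"wrist",W[(i+k)%4]) for i in range(4)])
print("grey",tri("side",(425,136),"wrist",(42,180)),tri("side",(376,165),"wrist",(100,300)),tri("side",(462,150),"wrist",(42,180)))
for u in [(280,0),(280,210),(0,210),(560,210)]: print(u,ray("wrist",u))
print([at_z("wrist",p,0) for p in W],[at_z("wrist",p,-.3) for p in W])
E
```

```text
white 0 [(array([ 0.516, -0.602, -0.05 ]), np.float64(0.21803037098960745)), (array([ 0.495, -0.792, -0.101]), np.float64(0.0194680148107942)), (array([ 0.507, -0.668, -0.061]), np.float64(0.20807626353730593)), (array([ 0.585, -0.571, -0.138]), np.float64(0.020988825999837264))]
white 1 [(array([ 0.616, -0.801, -0.164]), np.float64(0.18450094560445973)), (array([ 0.507, -0.66 ,  0.   ]), np.float64(0.1411321384196866)), (array([ 0.459, -0.569, -0.045]), np.float64(0.13626358541476116)), (array([ 0.518, -0.632, -0.158]), np.float64(0.18817608897408075))]
white 2 [(array([ 0.675, -0.715, -0.123]), np.float64(0.01037667553356798)), (array([ 0.461, -0.568,  0.02 ]), np.float64(0.08222310107907027)), (array([ 0.421, -0.653, -0.115]), np.float64(0.0043859331953118455)), (array([ 0.644, -0.886, -0.315]), np.float64(0.14065926029334277))]
white 3 [(array([ 0.579, -0.562, -0.054]), np.float64(0.07821052000998908)), (array([ 0.425, -0.631, -0.025]), np.float64(0.02996565533547706)), (array([ 0.504, -0.847, -0.211]), np.float64(0.06968499002109316)), (array([ 0.689, -0.74 , -0.215]), np.float64(0.06456079061692462))]
grey (array([ 0.13 , -0.321,  0.099]), np.float64(0.12675614693730697)) (array([ 0.131, -0.454,  0.046]), np.float64(0.11876466571638225)) (array([ 0.071, -0.267,  0.054]), np.float64(0.18999544239286262))
(280, 0) (array([ 0.353, -0.552,  0.374]), array([ 0.317,  0.138, -0.938]))
(280, 210) (array([ 0.353, -0.552,  0.374]), array([-0.252, -0.142, -0.957]))
(0, 210) (array([ 0.353, -0.552,  0.374]), array([-0.502,  0.587, -0.636]))
(560, 210) (array([ 0.353, -0.552,  0.374]), array([ 0.172, -0.772, -0.612]))
[array([ 0.406, -0.629,  0.   ]), array([ 0.473, -0.74 ,  0.   ]), array([ 0.591, -0.674,  0.   ]), array([ 0.514, -0.566,  0.   ])] [array([ 0.449, -0.691, -0.3  ]), array([ 0.569, -0.892, -0.3  ]), array([ 0.781, -0.773, -0.3  ]), array([ 0.643, -0.578, -0.3  ])]
```

Request:
step_arm(
  rows=[
    [[20,25,40],[0,0,0],-1],
    [[40,55,60],[0,0,0],-1],
    [[60,85,60],[0,0,0],-1],
    [[80,115,60],[0,0,0],-1],
    [[100,145,60],[0,0,0],-1],
    [[120,175,60],[0,0,0],-1],
    [[140,205,60],[0,0,0],-1],
    [[165,235,60],[0,0,0],-1],
    [[185,265,60],[0,0,0],-1],
    [[205,295,60],[0,0,0],-1],
  ],
)

```text
time: 1.48
ee_pos: [0.4919, -0.2869, 0.3136]
ee_rot: [-0.0, 0.849, -0.529, 0.0]
contact_force: [1.5, -0.6, -0.7]
width: 0.995
```

Request:
step_arm(
  rows=[
    [[20,30,0],[0,0,0],-1],
    [[45,60,0],[0,0,0],-1],
    [[65,90,0],[0,0,0],-1],
    [[85,115,0],[0,0,0],-1],
    [[100,135,-10],[0,0,0],-1],
    [[110,148,-20],[0,0,0],-1],
    [[117,155,-30],[0,0,0],-1],
    [[117,155,-30],[0,0,0],-1],
    [[117,155,-30],[0,0,0],-1],
    [[117,155,-30],[0,0,0],-1],
  ],
)

```text
time: 2.32
ee_pos: [0.6085, -0.1337, 0.2841]
ee_rot: [0.0, 0.848, -0.53, 0.001]
contact_force: [-0.2, -0.4, -0.3]
width: 0.999
```

```bash
python3 - <<'E'
from h import *
np.set_printoptions(precision=4,suppress=True)
s=state(); print(s["time"],s["ee_pos"],s["ee_rot"],s["joint_positions"])
P=camera_params("wrist"); im=camera("wrist")
for q,z in(("orange_screw_grip",.124),("block_clamp",0),("black_screw_pointer",.138)):
    for r in tip_of("wrist",q)[:2]: print(q,np.round(r["position"]),round(r["confidence"],2),at_z("wrist",r["position"],z,P))
print(look_for("wrist","orange_screw_grip")[:1])
np.save("w1.npy",im); import json; json.dump({k:np.array(v).tolist() for k,v in P.items()},open("w1.json","w"))
cv2.imwrite("pics/w1.png",im[:,:,::-1])
E
```

```text
2.3167 [ 0.6085 -0.1337  0.2841] [ 0.0003  0.8481 -0.5299  0.0005] [ 0.3876  0.2833 -0.304   1.4761  0.0862  1.3945 -1.037 ]
orange_screw_grip [264. 196.] 0.79 [ 0.6072 -0.1247  0.124 ]
block_clamp [264. 171.] 0.87 [ 0.6067 -0.1212  0.    ]
[{'box': [241.6, 179.2, 284.9, 218.0], 'confidence': 0.79}]
```

View pics/w1.png

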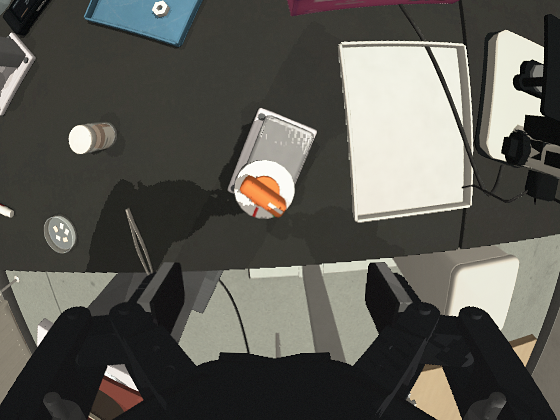

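The wrist view shows the orange bar on its white dial at about (264,195), running from upper left to lower right, with the clamp base behind it at (275,150) and the jar at (92,138). Next: the bar's axis and the pointer, rectified.

```bash
cat >> h.py <<'E'
def rectify(im,P,c,z=.138,half=.045,n=540):
    # top view at height z: image right=+x, up=+y ; also c = (x,y) centre
    g=(np.arange(n)+.5)/n*2*half-half
    X,Y=np.meshgrid(c[0]+g,c[1]-g); W=np.stack([X,Y,np.full_like(X,z)],-1)
    C=W@np.array(P["R"]).T+np.array(P["t"]); h=np.hypot(C[...,0],C[...,1])+1e-12; r=np.arctan2(h,C[...,2])
    return cv2.remap(im,(P["cx"]+P["fx"]*r*C[...,0]/h).astype(np.float32),(P["cy"]+P["fy"]*r*C[...,1]/h).astype(np.float32),cv2.INTER_CUBIC)
E
python3 - <<'E'
from h import *
import json
im=np.load("w1.npy");P=json.load(open("w1.json"))
c=(.607,-.125); a=rectify(im,P,c); b=rectify(im,P,c,.102)
hsv=cv2.cvtColor(a,cv2.COLOR_RGB2HSV); m=((hsv[...,0]>5)&(hsv[...,0]<20)&(hsv[...,1]>150)&(hsv[...,2]>150)).astype(np.uint8)
cn=max(cv2.findContours(m,0,2)[0],key=cv2.contourArea); (u,v),wh,an=cv2.minAreaRect(cn); k=.09/540
print("centre",c[0]+(u-270)*k,c[1]-(v-270)*k,"size mm",np.array(wh)*k*1e3,an)
cv2.imwrite("pics/w1r.png",cv2.resize(np.hstack([a,b])[:,:,::-1],(800,400)))
E
```

```text
centre 0.6089987538655599 -0.12342678833007813 size mm [16.33975728 42.85815938] 7.028395652770996
```

View pics/w1r.png

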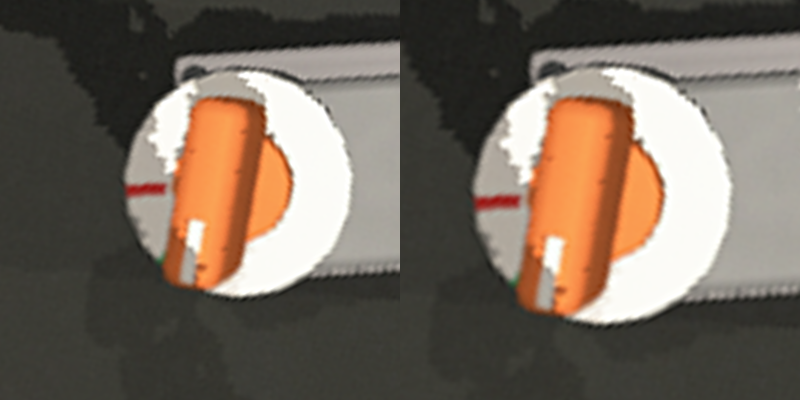

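Rectified, the dial measures 58 mm across, as given, and is centred at (0.608,-0.124). The red mark points at about 184°, green at about 228° and the pointer at about 263°, so the screw is about 1.37 rad open. Tool x should lie at about -7°, so I turn +57° and come down in two stages. I keep the tips above the collar (TCP z about 0.138).

Request:
step_arm(
  rows=[
    [[0,2,-10],[0,0,0.12],-1],
    [[0,4,-20],[0,0,0.24],-1],
    [[0,6,-30],[0,0,0.36],-1],
    [[0,8,-40],[0,0,0.48],-1],
    [[0,10,-50],[0,0,0.6],-1],
    [[0,10,-60],[0,0,0.72],-1],
    [[0,10,-70],[0,0,0.84],-1],
    [[0,10,-80],[0,0,0.95],-1],
    [[0,10,-80],[0,0,0.995],-1],
    [[0,10,-80],[0,0,0.995],-1],
  ],
)

```text
time: 3.4
ee_pos: [0.6083, -0.1233, 0.2038]
ee_rot: [-0.0, 0.998, -0.06, 0.0]
contact_force: [0.1, -0.2, -0.2]
width: 1.001
```

```bash
cat > look.py <<'E'
from h import *
import sys
np.set_printoptions(precision=4,suppress=True)
s=state(); q=s["ee_rot"]; print(s["time"],s["ee_pos"],"tool x yaw",np.degrees(np.arctan2(2*(q[1]*q[2]+q[0]*q[3]),1-2*(q[2]**2+q[3]**2))),s["joint_positions"])
P=camera_params("wrist"); im=camera("wrist"); c=(.608,-.124); a=rectify(im,P,c); b=rectify(im,P,c,.102)
hsv=cv2.cvtColor(a,cv2.COLOR_RGB2HSV); m=((hsv[...,0]>5)&(hsv[...,0]<20)&(hsv[...,1]>130)&(hsv[...,2]>110)).astype(np.uint8)
cn=max(cv2.findContours(m,0,2)[0],key=cv2.contourArea); (u,v),wh,an=cv2.minAreaRect(cn); k=.09/540
print("centre",c[0]+(u-270)*k,c[1]-(v-270)*k,"size mm",np.array(wh)*k*1e3,an)
for r in tip_of("wrist","orange_screw_grip")[:1]: print(r["confidence"],at_z("wrist",r["position"],.124,P))
cv2.imwrite(f"pics/{sys.argv[1]}.png",cv2.resize(np.hstack([a,b])[:,:,::-1],(800,400)))
E
python3 look.py w2
```

```text
3.4 [ 0.6083 -0.1233  0.2038] tool x yaw -6.857104881044296 [ 0.4824  0.3393 -0.4414  1.586   0.1495  1.2497 -0.1039]
centre 0.607724116007487 -0.12013346862792969 size mm [24.9084 48.0667] 9.7824068069458
0.92 [ 0.6087 -0.1248  0.124 ]
```

View pics/w2.png

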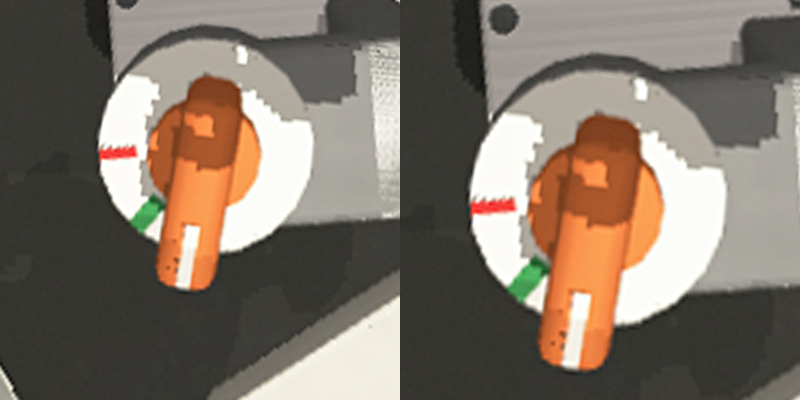

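The bar is about 7° off the world y axis and centred near (0.608,-0.123), so the tool is aligned and centred to about 1 mm. Red sits at the left (115,153) and green at the lower left (148,213). I descend and close.

Request:
step_arm(
  rows=[
    [[0,0,-15],[0,0,0],-1],
    [[0,0,-30],[0,0,0],-1],
    [[0,0,-45],[0,0,0],-0.5],
    [[0,0,-57],[0,0,0],0],
    [[0,0,-65],[0,0,0],0.2],
    [[0,0,-65],[0,0,0],0.2],
    [[0,0,-65],[0,0,0],0.3],
    [[0,0,-65],[0,0,0],0.4],
    [[0,0,-65],[0,0,0],1],
    [[0,0,-65],[0,0,0],1],
  ],
  squeeze=50,
)

```text
time: 4.33
ee_pos: [0.6065, -0.1231, 0.1407]
ee_rot: [-0.0, 0.998, -0.062, -0.002]
contact_force: [-16.9, 1.6, 16.1]
width: 0.15
```

Request:
step_arm(
  rows=[
    [[0,0,0],[0,0,0],1],
    [[0,0,0],[0,0,0],1],
    [[0,0,0],[0,0,0],1],
    [[0,0,0],[0,0,0],1],
    [[0,0,0],[0,0,0],1],
    [[0,0,0],[0,0,0],1],
    [[0,0,0],[0,0,0],1],
    [[0,0,0],[0,0,0],1],
    [[0,0,0],[0,0,0],1],
    [[0,0,0],[0,0,0],1],
  ],
)

```text
time: 5.17
ee_pos: [0.6063, -0.1231, 0.1409]
ee_rot: [-0.0, 0.998, -0.062, -0.002]
contact_force: [-5.1, 1.7, 1.5]
width: 0.153
```

```bash
python3 - <<'E'
from h import *
s=state()
for k in("time","ee_pos","ee_rot","contact_force","moment","width","joint_positions"): print(k,np.round(s[k],4))
E
```

```text
time 5.1667
ee_pos [ 0.6063 -0.1231  0.1409]
ee_rot [-0.      0.9981 -0.0621 -0.0018]
contact_force [-5.0967  1.7331  1.4864]
moment [ 0.1432  0.9879 -0.0504]
width 0.1528
joint_positions [ 0.474   0.3895 -0.4325  1.6562  0.1762  1.1384 -0.129 ]
```

Gripped: the opening is 13 mm and the side force 5 N. Now clockwise, about 60° first.

Request:
step_arm(
  rows=[
    [[0,0,0],[0,0,-0.1],1],
    [[0,0,0],[0,0,-0.21],1],
    [[0,0,0],[0,0,-0.32],1],
    [[0,0,0],[0,0,-0.43],1],
    [[0,0,0],[0,0,-0.54],1],
    [[0,0,0],[0,0,-0.65],1],
    [[0,0,0],[0,0,-0.76],1],
    [[0,0,0],[0,0,-0.87],1],
    [[0,0,0],[0,0,-0.98],1],
    [[0,0,0],[0,0,-1.08],1],
  ],
)

```text
time: 6.0
ee_pos: [0.607, -0.1239, 0.1409]
ee_rot: [-0.001, 0.823, -0.569, -0.001]
contact_force: [-0.3, -2.5, -3.1]
width: 0.151
```

```bash
cat > st.py <<'E'
from h import *
s=state(); q=s["ee_rot"]
for k in("time","ee_pos","contact_force","moment","width","joint_positions"): print(k,np.round(s[k],4))
print("yaw",np.arctan2(2*(q[1]*q[2]+q[0]*q[3]),1-2*(q[2]**2+q[3]**2)))
E
python3 st.py
```

```text
time 6.0
ee_pos [ 0.607  -0.1239  0.1409]
contact_force [-0.3018 -2.5489 -3.1067]
moment [-0.6186 -0.1018  0.06  ]
width 0.1507
joint_positions [ 0.3357  0.3671 -0.2543  1.6646  0.0978  1.1228 -1.1548]
yaw -1.2099295789631248
```

Request:
step_arm(
  rows=[
    [[0,0,0],[0,0,-0.06],1],
    [[0,0,0],[0,0,-0.12],1],
    [[0,0,0],[0,0,-0.17],1],
    [[0,0,0],[0,0,-0.21],1],
    [[0,0,0],[0,0,-0.24],1],
    [[0,0,0],[0,0,-0.27],1],
    [[0,0,0],[0,0,-0.3],1],
    [[0,0,0],[0,0,-0.32],1],
    [[0,0,0],[0,0,-0.32],1],
    [[0,0,0],[0,0,-0.32],1],
  ],
)

```text
time: 6.83
ee_pos: [0.607, -0.1242, 0.1409]
ee_rot: [-0.001, 0.722, -0.692, -0.0]
contact_force: [-3.1, -2.4, -0.3]
width: 0.15
```

```bash
python3 st.py
```

```text
time 6.8333
ee_pos [ 0.607  -0.1242  0.1409]
contact_force [-3.1001 -2.3636 -0.2917]
moment [-0.5212  0.6349  0.9477]
width 0.1505
joint_positions [ 0.2948  0.3623 -0.2031  1.6675  0.0779  1.1192 -1.4579]
yaw -1.5284176356817105
```

The moment jumped from 0.06 to 0.95 N m, so the screw is on the stop. I ease back a little to find where the twist-up is released.

Request:
step_arm(
  rows=[
    [[0,0,0],[0,0,0.005],1],
    [[0,0,0],[0,0,0.01],1],
    [[0,0,0],[0,0,0.015],1],
    [[0,0,0],[0,0,0.02],1],
    [[0,0,0],[0,0,0.02],1],
    [[0,0,0],[0,0,0.02],1],
    [[0,0,0],[0,0,0.02],1],
    [[0,0,0],[0,0,0.02],1],
    [[0,0,0],[0,0,0.02],1],
    [[0,0,0],[0,0,0.02],1],
  ],
)

```text
time: 7.67
ee_pos: [0.607, -0.1242, 0.1409]
ee_rot: [-0.001, 0.729, -0.685, -0.0]
contact_force: [-2.8, -1.6, -0.5]
width: 0.147
```

```bash
python3 st.py
```

```text
time 7.6667
ee_pos [ 0.607  -0.1242  0.1409]
contact_force [-2.7721 -1.6058 -0.5277]
moment [-0.3703  0.5147  0.3916]
width 0.1475
joint_positions [ 0.2974  0.3626 -0.2063  1.6673  0.0792  1.1194 -1.4389]
yaw -1.508524631456682
```

Stiffness is about 28 N m/rad, so the stop with no load is at tool yaw -1.494, which agrees with the red mark (-85.7°). The target is -0.708, a turn of +0.80.

Request:
step_arm(
  rows=[
    [[0,0,0],[0,0,0.1],1],
    [[0,0,0],[0,0,0.2],1],
    [[0,0,0],[0,0,0.3],1],
    [[0,0,0],[0,0,0.4],1],
    [[0,0,0],[0,0,0.5],1],
    [[0,0,0],[0,0,0.6],1],
    [[0,0,0],[0,0,0.7],1],
    [[0,0,0],[0,0,0.77],1],
    [[0,0,0],[0,0,0.8],1],
    [[0,0,0],[0,0,0.8],1],
  ],
)

```text
time: 8.5
ee_pos: [0.6068, -0.1235, 0.1409]
ee_rot: [-0.001, 0.938, -0.346, -0.001]
contact_force: [-4.2, 1.6, -0.1]
width: 0.156
```

```bash
python3 st.py
```

```text
time 8.5
ee_pos [ 0.6068 -0.1235  0.1409]
contact_force [-4.2319  1.5912 -0.0831]
moment [0.39   0.9165 0.0495]
width 0.1557
joint_positions [ 0.4002  0.3761 -0.3359  1.6607  0.1315  1.1287 -0.6777]
yaw -0.7072446057297374
```

Request:
step_arm(
  rows=[
    [[0,0,0],[0,0,0],0.6],
    [[0,0,0],[0,0,0],0.3],
    [[0,0,0],[0,0,0],0],
    [[0,0,0],[0,0,0],-0.3],
    [[0,0,0],[0,0,0],-0.5],
    [[0,0,10],[0,0,0],-0.8],
    [[0,0,25],[0,0,0],-1],
    [[0,0,45],[0,0,0],-1],
    [[0,0,65],[0,0,0],-1],
    [[0,0,80],[0,0,0],-1],
  ],
)

```text
time: 9.33
ee_pos: [0.6073, -0.1235, 0.2236]
ee_rot: [-0.001, 0.938, -0.346, 0.0]
contact_force: [0.6, 0.5, 0.0]
width: 0.996
```

Request:
step_arm(
  rows=[
    [[0,0,20],[0,0,0],-1],
    [[0,0,40],[0,0,0],-1],
    [[0,0,60],[0,0,0],-1],
    [[0,0,60],[0,0,0],-1],
    [[0,0,60],[0,0,0],-1],
    [[0,0,60],[0,0,0],-1],
    [[0,0,60],[0,0,0],-1],
    [[0,0,60],[0,0,0],-1],
    [[0,0,60],[0,0,0],-1],
    [[0,0,60],[0,0,0],-1],
  ],
)

```text
time: 10.17
ee_pos: [0.6071, -0.1235, 0.283]
ee_rot: [-0.001, 0.938, -0.346, -0.0]
contact_force: [-0.8, 0.5, -0.6]
width: 0.996
```

```bash
python3 look.py w3; python3 - <<'E'
from h import *
camera("scene")
for q,z in(("black_screw_pointer",.138),("jar",0),("dish",0)):
    for r in tip_of("scene",q)[:1]: print(q,r["position"],at_z("scene",r["position"],z))
E
```

```text
10.1667 [ 0.6071 -0.1235  0.283 ] tool x yaw -40.52219451099037 [ 0.4057  0.2812 -0.3429  1.4837  0.0924  1.393  -0.6484]
centre 0.6090656331380209 -0.12173451741536458 size mm [25.6503 46.8009] 41.18592834472656
0.69 [ 0.6069 -0.126   0.124 ]
black_screw_pointer [216.2, 250.0] [0.54302637 0.32546893 0.138     ]
jar [270.5, 247.2] [0.5569882  0.09819803 0.        ]
dish [326.2, 274.1] [0.38857854 0.12576141 0.        ]
```

View pics/w3.png

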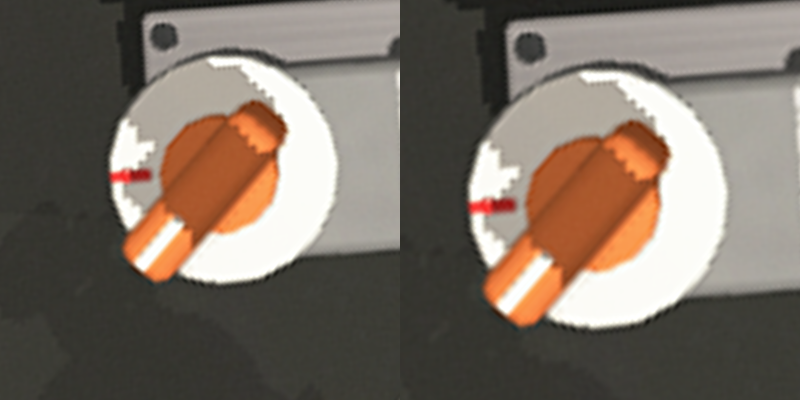

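The pointer covers the green mark and red sits at (130,176). I'll fit the pointer line and the red mark for a number, without another picture.

```bash
python3 - <<'E'
from h import *
P=camera_params("wrist"); im=camera("wrist")
c=(.6072,-.1235); k=.09/540
def ang(m,name):
    n,l,st,ce=cv2.connectedComponentsWithStats(m.astype(np.uint8))
    i=1+np.argmax(st[1:,4]); p=np.argwhere(l==i)[:,::-1].astype(float); q=np.c_[(p[:,0]-269.5),-(p[:,1]-269.5)]*k
    mu=q.mean(0); d=np.linalg.svd(q-mu,full_matrices=False)[2][0]; d*=np.sign(d@mu)
    print(name,"area",st[i,4],"centre mm",mu*1e3,"dir",np.degrees(np.arctan2(d[1],d[0]))%360,"bearing",np.degrees(np.arctan2(mu[1],mu[0]))%360)
a=rectify(im,P,c); b=rectify(im,P,c,.102); yy,xx=np.mgrid[:540,:540]-269.5; r=np.hypot(xx,yy)*k
lo,hi=a.min(2).astype(int),a.max(2).astype(int)
box=(xx<-10)&(yy>30)&(r<.0285)
hs=cv2.cvtColor(a,cv2.COLOR_RGB2HSV)
ang((hs[...,1]<70)&(hs[...,2]>150)&box&(np.abs(-xx-yy)<60),"pointer")
o=(hs[...,0]>3)&(hs[...,0]<20)&(hs[...,1]>120); 
hb=cv2.cvtColor(b,cv2.COLOR_RGB2HSV); red=((hb[...,0]<4)|(hb[...,0]>172))&(hb[...,1]>120)&(xx<-80)&(np.abs(yy)<60)
ang(red,"red")
white=cv2.morphologyEx(((r<.034)&(b.min(2)>190)).astype(np.uint8),cv2.MORPH_OPEN,np.ones((3,3)))
h=cv2.convexHull(np.argwhere(white)[:,::-1].astype(np.int32)); e=cv2.fitEllipse(h); print("dial fit",(np.array(e[0])-269.5)*k*1e3*[1,-1],np.array(e[1])*k*1e3)
lab=look_for("wrist","block_clamp")[:1]; print(lab)
E
```

```text
pointer area 1560 centre mm [ -8.40288462 -10.62339744] dir 228.98090025796137 bearing 231.65674213279706
red area 925 centre mm [-23.52081081  -1.92027027] dir 184.53180860510693 bearing 184.66735221508208
dial fit [-0.15006002 -1.31184387] [56.34370931 61.25427246]
[{'box': [231.9, 112.7, 341.1, 225.1], 'confidence': 0.63}]
```

The pointer is at 229.0° and red at 184.6°, a difference of 44.4° against 45° wanted. I'm handing in.

```bash
python3 -c "
from rig import *
s=state();print(s['time'],s['contact_force']);print(job_done())"
```

```text
10.5667 [-0.46991041  0.5664805  -0.02624728]
the job is handed in; nothing more can be done
None
```

I turned the orange thumbscrew clockwise to its firm stop in one grasp. I then backed it off an eighth of a turn, let go and raised the open gripper clear. The job was handed in at 10.6 s.

- **Bottoming:** the turning moment rose from 0.06 to 0.95 N m at the stop. The unloaded stop angle agreed with the red mark.
- **Back-off:** the wrist picture puts the pointer 44.4° from the red mark, against 45° wanted; the tool angle gave 45.1°. The pointer stands over the green mark and hides it, so I judged its place from the red mark.
- **Fit disagreements:** the pointer's position, rather than its direction, gave 47°. The last dial fit was also rough, at 56 by 61 mm for a 58 mm dial. I relied on the pointer's direction.
- **Surroundings:** the black screw's pointer, the jar and the dish were found again within 5 mm of their first positions, which is within the detector's scatter. The robot never went near them.
- **Forces:** the highest wrist reading at the end of any move was about 23 N, during the grasp. At hand-in it was below 1 N.

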